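# Find the heavy side of a centrifuge rotor and hold it down

### The job

The little centrifuge rotor on the balancing stand has been left heavier on one side, sealed inside where nobody can see it. Take hold of its crank by the black grip and turn the rotor slowly through at least one whole turn to feel where it pulls, then bring the heavy side to the very bottom and finish still gripping the crank with the rotor at rest there, so that a trimming weight can go on at the top. Leave the keypad, the dish and the dropper bottle where they are.

Things in the scene. Friction and masses are not known exactly. Their poses are not given: they have to be found in the camera images.
- stand: Grey pedestal screwed to the bench: base 190 x 170 x 18 mm and a bearing block carrying the rotor overhung. Origin on the bench under the drum's middle, z up. The rotor's axis is level, along +x, 155 mm up, over the origin; the crank is at its +x end. Along x: drum -20 to 30 mm, crank arm 30 to 38, counterweight on the arm's other end to 50, black grip 52 to 142.
- axis (a point): Middle of the drum, on the axis, 155 mm up; does not turn; axes as the stand's. Drum 140 mm across, eight black pockets that tell nothing. Inside, hidden, an excess weight (the slug): at any angle from the crank, different every time. It pulls 0.18 to 0.21 N m when level with the axis (3 to 3.5 N at the grip), nothing when straight above or below. Crank, grip and counterweight balance out.
- rotor (a joint): Angle of rotor and crank, rad, no stops, counts on over whole turns. At 0 the grip is straight above the axis; positive is right-handed about stand +x: the grip lies 60*sin(angle) mm towards stand -y and 60*cos(angle) mm above the axis. Starts within 0.6 of 0. Let go, it stays put.
- bearing (a point): The bearing, on the axis, 75 mm behind the drum's middle. It is stiff: dry drag 0.22 N m (3.7 N at the grip) whichever way it turns, more than the heavy side's pull, so the rotor never swings by itself. Turning takes drag plus pull while the heavy side is raised, drag less pull while it is lowered; with the hand stopped the drag may act either way, so feel it turning both ways and average.
- crank (a point): Point to hold on the crank's black grip: on its centre line, 112 mm along the axis from the drum's middle, 60 mm out from the axis. It turns with the rotor (x along the rotor's axis, z from the axis outwards).
- grip: The black grip: round sleeve 22 mm in diameter, 90 mm long, parallel to the rotor's axis. It revolves freely on its pin, so a gripper holding it can keep its own direction all the way round. Origin at the centre of its end nearest the arm, x along it away from the drum.
- tally: Bystander: loose keypad counter box 130 x 110 x 34 mm with white keys, flat on the bench. Origin under its middle.
- dish: Bystander: loose round clear dish with a lid, 92 mm in diameter, 19 mm high, on the bench. Origin under its middle.
- dropper: Bystander: loose white dropper bottle, 34 mm in diameter, 75 mm high, standing on the bench. Origin under its middle.

How it is judged:
By the outcome, as a careful person would: the job done as asked, in the order asked, and still so for the second after the job is handed in, while the arm keeps its last pose, push and grip.
It also fails if it takes over 72 s, if anything falls off the work surface, if the arm or the gripper's body presses on something with over 40 N, if the wrist force passes 120 N, or if a joint passes its speed limit or range.

### The arm

A 6-joint arm with a two-finger parallel gripper is mounted at the origin on the work surface. World frame = base frame: x ahead of the robot, y to its left, z up, the work surface at z = 0. Lengths are in mm, angles in degrees, forces in N, time in s.
With the tool pointing down it reaches from about 325 to 750 mm from the base axis. Payload 7.6 kg.
Tool frame: the origin (TCP) lies midway between the tips of the shut fingers; the grasp point (between the pads) lies 19 mm behind it (ctrl.hold_point_z is the distance from the TCP to the grasp point, in mm); z points along the fingers, y is the direction in which the jaws open and shut (so a half turn about z gives the same grasp; the last joint's range is limited). The gripper opens to 85 mm and grips with 20 to 120 N. Pads are 22 mm wide; open, the fingers measure 114 mm over their backs; the gripper's body (76 mm by 85 mm) begins 54 mm behind the grasp point. The pads swing forward as they close: fully open they stand 13 mm farther back than shut.
Start: joints at [61.003, 2.991, 80.254, -0, 96.75, -4.028], TCP at [221.608, 475.957, 231.323] pointing down, gripper open.
Joint ranges: [-166.34, 166.34], [-52.06, 124.39], [6.96, 135.62], [-60.46, 240.46], [14.63, 156.25], [-167.68, 167.68]. Speed limits (degrees/s): [147.25, 147.25, 172.46, 180, 180, 180].

### API

Orientations are given as a 3x3 rotation matrix whose columns are the frame's x, y, z axes.
In Python, from cell import observe, eyes, ticket, ctrl gives the robot as it stands. The module is installed in compiled form; this text tells all that it offers.
- The arm moves only by the shell command python3 -m handwheel 'ROWS' [FORCE]. ROWS is JSON, a list of rows, each a list of 7 numbers: the opening in per cent of the stroke, from 0 (shut) to 100 (fully open), then the shift along the tool's x, y, z in mm, then the turn, a rotation vector about the tool's x, y, z in rad. In form: [[claw, tx, ty, tz, wx, wy, wz], ...]. A call has 1 to 8 rows; each row shifts and turns the commanded pose from where the row before left it, along the tool's axes as they then stand; what a row does not reach is not made up. A row lasts 1/12 s, in which the tool goes at most 41.7 mm and 7.16 degrees, less where a joint would pass 70% of its speed; a pose out of reach is approached as far as the arm can. A call is refused whole if a number of a shift passes 41.7 or a number of a turn 0.125, either way. A call with a gripper value outside its range is refused whole. The fingers move at their own pace and stop on an object; FORCE is the grip in N (left out, the last holds). Time passes only in rows, so rows that do not move let the fingers close. It gives the time, the measured TCP pose, the force and the opening at its end, in the units of the state.
- observe(): the state, without advancing time (a new reading comes with each control period).
- eyes.capture(name): name is "scene" or "side" or "wrist"; returns a dict with "image" (420x560x3 uint8, red, green, blue), "depth" (420x560 float32, mm along the optical axis (not along the pixel's ray), 0 where there is no reading), "fx", "fy", "cx", "cy" (pixels), "xyz" and "attitude" of the camera in the world; the wrist camera has in their place "hand_eye" (4x4, takes a point from camera to tool coordinates, whose origin is the TCP and whose axes are the flange's). Camera axes: x right, y up, looking along -z (the intrinsics and any distortion apply to the point x, -y, -z); pixel columns grow to the right and rows downward; lengths in mm; the calibration is good to about 2 mm. A picture is of the moment at which its call begins: read the wrist's pose just before it.
- ticket.close_job(): hands the job in, once; it reports no verdict.
The state is a dict: "time_s": time; "joints": joint angles; "dq": joint speeds; "joint_torque": joint torques, N m; "tcp_pos": TCP position; "eef_rot": TCP orientation; "wrist_force": force on the tool from outside, world axes, zero at the start; "moment": the same for the moment, N m; "opening": finger opening in mm.
Only numpy, scipy, OpenCV 4.12 (cv2) and the standard library are available. Lean on these libraries where they do the work, as an engineer would, in place of code of your own. Each camera call takes 0.05 s, during which the arm holds its last target.

## Working session

There is one attempt and no reset: what is moved stays moved. The work goes in short steps, Python scripts to look and compute and a shell command to move; the robot and the scene stay as the last step left them, time stands still between calls to the robot, and variables do not carry over. Pictures are saved under pics/ and viewed, and the job is handed in when it is done.

```bash
mkdir -p pics; ls
python3 - <<'E'
from cell import observe, eyes, ticket, ctrl
import cv2,numpy as np
print(observe()); print(ctrl.hold_point_z)
for n in ["scene","side","wrist"]:
    c=eyes.capture(n); cv2.imwrite(f"pics/{n}0.png",c["image"][:,:,::-1]); np.savez(f"pics/{n}0.npz",**c)
    print({k:v for k,v in c.items() if k not in("image","depth")})
E
```

```text
pics
{'time_s': 0.0, 'joints': array([ 6.10039501e+01,  3.02803843e+00,  8.03125014e+01,  4.02260748e-04,
        9.67489685e+01, -4.02902572e+00]), 'dq': array([-0.02685401, -0.05516229, -0.02216501, -0.0728232 , -0.02386462,
        0.00980501]), 'joint_torque': array([ 7.66368430e-04, -3.81665468e+01, -3.60192919e+01,  3.88947865e-05,
        6.01520645e-03, -3.47802018e-05]), 'tcp_pos': array([221.44460047, 475.68744636, 230.46950034]), 'eef_rot': array([[-9.06551170e-01,  4.22095242e-01, -7.63380131e-04],
       [ 4.22095916e-01,  9.06550153e-01, -1.36301520e-03],
       [ 1.16720143e-04, -1.55786266e-03, -9.99998780e-01]]), 'wrist_force': array([-0.50455837,  0.61354695, -0.19593211]), 'moment': array([-0.02787365,  0.03872805,  0.00547444]), 'opening': 85.21338015847758}
18.700000000000003
{'fx': 523.7283152772417, 'fy': 523.7283152772417, 'cx': 272.228801322732, 'cy': 214.0313381376148, 'xyz': array([1063.25922692,  966.68875465,  976.89490382]), 'attitude': array([[-0.86829581, -0.31143965,  0.3860929 ],
       [ 0.49603665, -0.54017417,  0.67982315],
       [-0.00316647,  0.78180382,  0.62351645]])}
{'fx': 399.23482034531565, 'fy': 399.23482034531565, 'cx': 280.04741175132733, 'cy': 212.56919203269223, 'xyz': array([ 103.87209575, -440.5438577 ,  702.1052289 ]), 'attitude': array([[ 0.77108075,  0.40541914, -0.49098859],
       [-0.63668804,  0.50051761, -0.5866093 ],
       [ 0.0079258 ,  0.7649297 ,  0.64406501]])}
{'fx': 377.66177800687836, 'fy': 377.66177800687836, 'cx': 281.5867896990694, 'cy': 206.16581229274078, 'hand_eye': array([[-7.81671704e-04,  9.65253831e-01,  2.61312897e-01,
         6.54259282e+01],
       [ 9.99999100e-01,  4.69508289e-04,  1.25702301e-03,
        -9.74955916e-01],
       [ 1.09065771e-03,  2.61313644e-01, -9.65253329e-01,
        -1.43118357e+02],
       [ 0.00000000e+00,  0.00000000e+00,  0.00000000e+00,
         1.00000000e+00]])}
```

View pics/scene0.png

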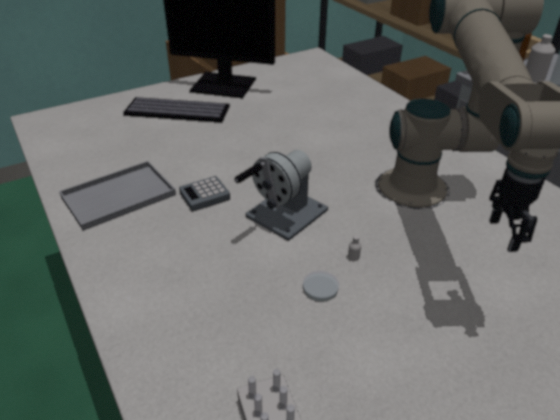

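View pics/side0.png

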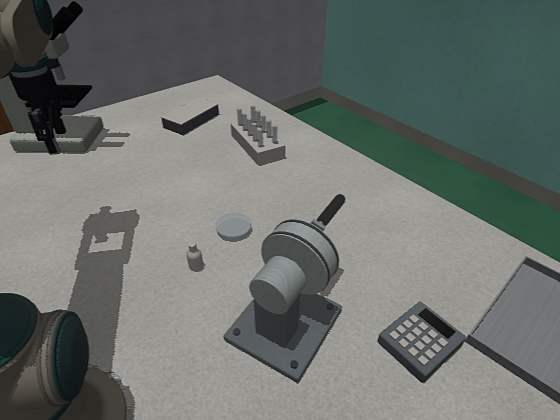

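View pics/wrist0.png

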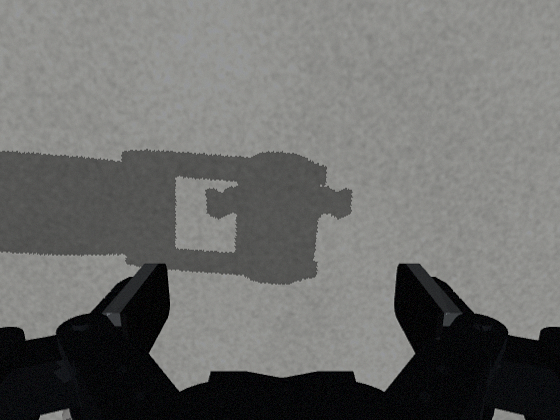

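The scene view shows the grip around (248,172), the drum at (275,180) and the base plate at (287,210). The side view shows the grip at (330,210), the drum at (300,250) and the base at (283,335). The wrist view shows only bench and shadow. Next I'll enlarge the stand and measure.

```bash
cat > h.py <<'E'
import numpy as np,cv2
def load(n): return dict(np.load(f"pics/{n}.npz"))
def world(c,u,v,d):
    p=np.array([(u-c['cx'])/c['fx']*d,-(v-c['cy'])/c['fy']*d,-d*np.ones_like(d)])
    return (c['attitude']@p.reshape(3,-1)).T+c['xyz']
def ray(c,u,v):
    r=c['attitude']@np.array([(u-c['cx'])/c['fx'],-(v-c['cy'])/c['fy'],-1.]); return c['xyz'],r
def plane(c,u,v,z):
    o,r=ray(c,u,v); return o+r*(z-o[2])/r[2]
def cloud(c):
    d=c['depth'].astype(float); v,u=np.mgrid[:420,:560]; return world(c,u.ravel(),v.ravel(),d.ravel()).reshape(420,560,3)
E
python3 - <<'E'
import cv2
from h import *
for n,(x0,y0,w,h) in {"scene0":(170,140,170,120),"side0":(190,180,290,210)}.items():
    c=load(n); s=min(800//w,600//h)
    im=c['image'][y0:y0+h,x0:x0+w,::-1]
    cv2.imwrite(f"pics/{n}_z.png",cv2.resize(im,None,fx=s,fy=s,interpolation=cv2.INTER_NEAREST)); print(s)
for n in ["scene0","side0"]:
    c=load(n);P=cloud(c);z=P[...,2]
    for nm,(lo,hi) in dict(base=(12,24),).items():
        m=((z>lo)&(z<hi)&(c['image'].max(2)<110)&(P[...,0]>200)&(P[...,0]<800)&(abs(P[...,1])<400)).astype(np.uint8)
        nn,l,st,ce=cv2.connectedComponentsWithStats(m)
        for i in range(1,nn):
            if st[i,4]>60: q=P[l==i]; print(n,nm,st[i],q.mean(0).round(),q.min(0).round(),q.max(0).round())
    m=((z>60)&(z<300)&(P[...,0]>200)&(P[...,0]<800)&(P[...,1]<250)&(P[...,1]>-400)).astype(np.uint8)
    nn,l,st,ce=cv2.connectedComponentsWithStats(m)
    for i in range(1,nn):
        if st[i,4]>40:
            q=P[l==i]; print(n,st[i],q.mean(0).round(),q.min(0).round(),q.max(0).round())
E
```

```text
4
2
scene0 base [137 180  39  26 159] [ 728. -333.   19.] [ 674. -398.   12.] [ 799. -318.   24.]
scene0 base [179 188  52  22 166] [ 613. -237.   18.] [ 536. -335.   12.] [ 664. -217.   24.]
scene0 base [ 246  197   82   42 1541] [438. -50.  16.] [ 310. -156.   12.] [534.  34.  24.]
scene0 [ 234  150   78   60 2799] [465. -43. 169.] [ 350. -120.   60.] [606.  15. 230.]
scene0 [353 235   7   9  45] [364. 177.  70.] [355. 166.  60.] [372. 185.  76.]
side0 base [ 224  294  118   86 4198] [ 403. -112.   18.] [ 304. -191.   12.] [532.   1.  24.]
side0 base [467 335  34  24 158] [ 675. -368.   18.] [ 671. -400.   12.] [ 680. -337.   24.]
side0 base [378 336  87  45 278] [ 546. -295.   18.] [ 531. -339.   12.] [ 657. -227.   24.]
side0 [ 250  194   96  142 7012] [430. -92. 174.] [ 350. -140.   60.] [604.   0. 232.]
side0 [189 241   8  10  66] [360. 168.  71.] [353. 162.  60.] [369. 180.  77.]
```

```bash
sleep 1
```

```text
(no output)
```

View pics/scene0_z.png

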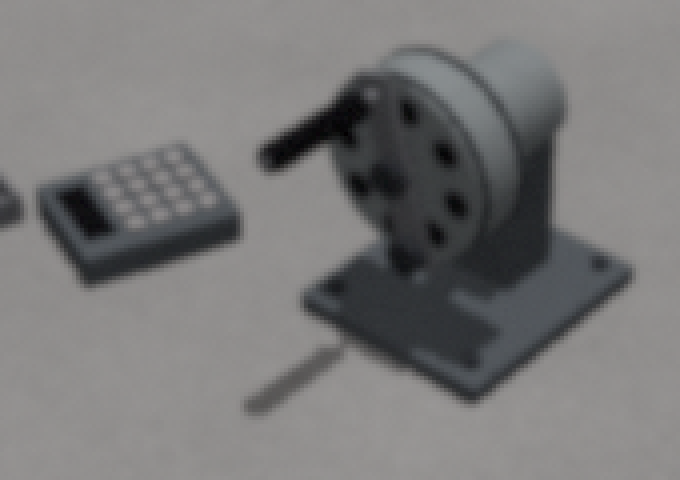

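View pics/side0_z.png

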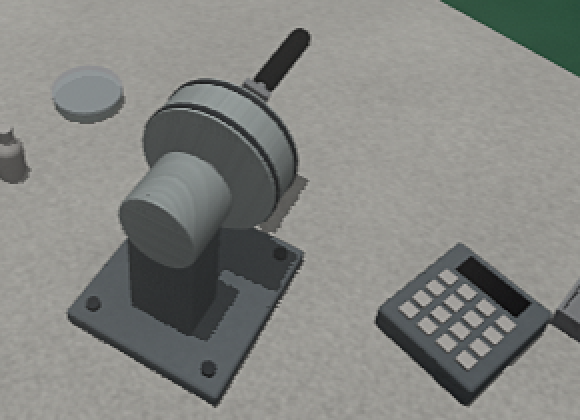

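Run:
```python
from h import *
C={n:load(n) for n in["scene0","side0"]}
# base top corners
for n,L in {"scene0":[(246.5,213),(327.5,206.5),(288,236)],"side0":[(341,306.5),(225,336),(298,381)]}.items():
    for p in L: print(n,p,plane(C[n],*p,18).round(1))
def tri(a,b):
    o1,r1=ray(C["scene0"],*a);o2,r2=ray(C["side0"],*b)
    s=np.linalg.lstsq(np.stack([r1,-r2],1),o2-o1,rcond=None)[0]
    p,q=o1+s[0]*r1,o2+s[1]*r2; return (p+q)/2,np.linalg.norm(p-q)
for n,(u0,v0,u1,v1) in {"scene0":(230,155,262,185),"side0":(312,190,350,230)}.items():
    c=C[n];P=cloud(c);m=np.zeros((420,560),bool);m[v0:v1,u0:u1]=1
    m&=(c['image'].max(2)<60)&(P[...,2]>150)
    m=cv2.morphologyEx(m.astype(np.uint8),cv2.MORPH_OPEN,np.ones((2,2),np.uint8))>0
    ys,xs=np.nonzero(m); q=P[m]
    ctr=np.median(q,0);_,_,V=np.linalg.svd(q-q.mean(0),full_matrices=False)
    print(n,m.sum(),q.mean(0).round(1),V[0].round(3),q.min(0).round(),q.max(0).round())
    (cx,cy),(w,h),a=cv2.minAreaRect(np.stack([xs,ys],1).astype(np.float32)); print(cx,cy,w,h,a,cv2.boxPoints(((cx,cy),(w,h),a)).round(1).tolist())
# drum: points on drum z>60 side view, x range by depth
```

```text
scene0 (246.5, 213) [ 532.7 -120.9   18. ]
scene0 (327.5, 206.5) [308.5 -27.6  18. ]
scene0 (288, 236) [480.1  28.5  18. ]
side0 (341, 306.5) [ 530.7 -131.6   18. ]
side0 (225, 336) [305.1 -37.3  18. ]
side0 (298, 381) [ 354.9 -195.    18. ]
scene0 233 [549.2 -45.7 209. ] [0.429 0.715 0.552] [ 499. -120.  143.] [1063.  967.  977.]
251.44967651367188 175.7852325439453 13.435403823852539 29.164657592773438 55.00798034667969 [[235.6999969482422, 178.60000610351562], [259.5, 161.89999389648438], [267.20001220703125, 172.89999389648438], [243.39999389648438, 189.6999969482422]]
side0 358 [562.5 -49.7 208.5] [-0.63  -0.471  0.617] [ 104. -441.   -3.] [806. 118. 702.]
329.7969055175781 213.56805419921875 10.761615753173828 43.909210205078125 39.47245788574219 [[311.70001220703125, 227.10000610351562], [339.6000061035156, 193.1999969482422], [347.8999938964844, 200.0], [320.0, 233.89999389648438]]
```

Run:
```python
from h import *
from scipy.optimize import least_squares
C={n:load(n) for n in["scene0","side0"]}
Q={}
for n,(u0,v0,u1,v1) in {"scene0":(230,150,320,200),"side0":(250,190,350,315)}.items():
    c=C[n];P=cloud(c);m=np.zeros((420,560),bool);m[v0:v1,u0:u1]=1
    m&=(c['depth']>0)&(P[...,2]>60)&(P[...,2]<260)
    Q[n]=(P[m],c['image'].max(2)[m])
    q,b=Q[n]
    g=(b<60)&(P[m][:,0]>520)
    # cylinder fit of grip radius 11, level
    G=q[g]
    f=lambda p:np.hypot((G[:,0]-550)*-np.sin(p[0])+G[:,1]*np.cos(p[0])-p[1],G[:,2]-p[2])-11
    s=least_squares(f,[.34,-220,210],loss='soft_l1',f_scale=2)
    print(n,g.sum(),G.mean(0).round(1),'yaw',np.degrees(s.x[0]),'off',s.x[1:],np.abs(s.fun).mean(),'res std',f(s.x).std())
    a=s.x[0]; print('  along x range',np.percentile(G@[np.cos(a),np.sin(a),0],[0,2,98,100]))
# drum cylinder (radius 70) with both: points within
yaw=np.radians(19.4)
for n in Q:
    q,b=Q[n]
    xs=q@[np.cos(yaw),np.sin(yaw),0]
    h=np.histogram(xs,bins=np.arange(280,560,5)); print(n,[(int(e),int(k)) for e,k in zip(h[1],h[0]) if k>15])
```

```text
scene0 190 [560.2 -40.3 217.9] yaw -22307.411850848534 off [-123.26259672  214.26176454] 70.94638649102559 res std 5.099973421794904
  along x range [494.93045101 497.28314805 579.14120105 581.57903654]
side0 318 [556.8 -54.5 220.8] yaw -3231.8406980886207 off [-201.72264985  211.19194516] 136.17761433180613 res std 7.411489117950607
  along x range [504.63793103 505.77543666 585.12247168 587.99573036]
scene0 [(310, 30), (315, 49), (320, 60), (325, 57), (330, 61), (335, 56), (340, 52), (345, 59), (350, 49), (355, 38), (360, 40), (365, 17), (395, 59), (400, 85), (405, 78), (410, 67), (415, 73), (420, 68), (425, 76), (430, 56), (435, 82), (440, 504), (445, 365), (450, 199), (455, 34), (460, 49), (515, 16), (535, 17), (550, 19)]
side0 [(305, 855), (310, 323), (315, 122), (320, 130), (325, 125), (330, 130), (335, 124), (340, 128), (345, 135), (350, 129), (355, 123), (360, 112), (365, 103), (370, 40), (390, 1757), (395, 312), (400, 116), (405, 148), (410, 165), (415, 150), (420, 161), (425, 148), (430, 174), (435, 164), (440, 107), (445, 38), (465, 38), (470, 29), (475, 22), (480, 22), (485, 19), (490, 23), (495, 21), (500, 19), (505, 21), (510, 21), (515, 20), (520, 23), (525, 16), (530, 21), (535, 18), (540, 19), (545, 18)]
```

Run:
```python
from h import *
from scipy.optimize import least_squares
C={n:load(n) for n in["scene0","side0"]}
yaw=np.radians(19.4);D=[];G=[];F={}
for n,(u0,v0,u1,v1) in {"scene0":(230,150,320,200),"side0":(250,190,350,315)}.items():
    c=C[n];P=cloud(c);m=np.zeros((420,560),bool);m[v0:v1,u0:u1]=1
    m&=(c['depth']>0)&(P[...,2]>60)&(P[...,2]<260)
    q=P[m];b=c['image'].max(2)[m]
    xs=q@[np.cos(yaw),np.sin(yaw),0]; ys=q@[-np.sin(yaw),np.cos(yaw),0]
    for lo,hi,nm in [(387,396,'back'),(438,447,'front')]:
        f=q[(xs>lo)&(xs<hi)]; k=f.mean(0)
        _,_,V=np.linalg.svd(f-k,full_matrices=False); nn=V[2]*np.sign(V[2,0]); print(n,nm,len(f),nn.round(3),np.degrees(np.arctan2(nn[1],nn[0])),k@nn)
    d=q[(xs>400)&(xs<435)&(q[:,2]>100)]
    g=q[(xs>470)]
    for nm,S,R in(("drum",d,70),("grip",g,11)):
        f=lambda p:np.hypot((S[:,0]-500)*-np.sin(p[0])+S[:,1]*np.cos(p[0])-p[1],S[:,2]-p[2])-R
        s=least_squares(f,[yaw,-220,155 if R==70 else 212],loss='soft_l1',f_scale=2,bounds=([.2,-400,100],[.5,100,260]),x_scale=[.01,1,1])
        a=s.x[0];y0=s.x[1]-500*np.sin(a)
        print(n,nm,len(S),'yaw',np.degrees(a),s.x[1:],np.abs(f(s.x)).mean(), 'pt at x=500:',(s.x[1]/np.cos(a)).round(1),'z',s.x[2].round(1))
    print(np.percentile(g@[np.cos(yaw),np.sin(yaw),0],[1,99]), S.mean(0))
```

```text
scene0 back 18 [ 0.965  0.248 -0.086] 14.397243146302747 389.1812828277128
scene0 front 800 [0.944 0.33  0.006] 19.284313212294908 445.1819643228654
scene0 drum 503 yaw 11.459155902616466 [ 30.76412081 244.20475213] 16.852670067164418 pt at x=500: 31.4 z 244.2
scene0 grip 247 yaw 17.14987230527703 [-50.01616367 223.84113438] 3.8487998941773762 pt at x=500: -52.3 z 223.8
[471.06434892 560.72236662] [564.0860295  -39.55324739 216.487361  ]
side0 back 1897 [ 0.945  0.328 -0.   ] 19.152144417486795 394.69052199223376
side0 front 174 [ 0.932  0.355 -0.075] 20.85845061716385 418.4407982790432
side0 drum 1062 yaw 18.87611409775914 [-50.665057   154.95888189] 0.643013575325181 pt at x=500: -53.5 z 155.0
side0 grip 342 yaw 19.31399617768194 [-66.75539258 212.40738318] 0.5874348856490812 pt at x=500: -70.7 z 212.4
[470.73391783 553.58244627] [558.95680044 -53.94621712 220.25420908]
```

Run:
```python
from h import *
from scipy.optimize import least_squares
C={n:load(n) for n in["scene0","side0"]}
yaw=np.radians(19.2)
for n,(u0,v0,u1,v1) in {"scene0":(230,150,320,200),"side0":(250,190,350,315)}.items():
    c=C[n];P=cloud(c);m=np.zeros((420,560),bool);m[v0:v1,u0:u1]=1
    m&=(c['depth']>0)&(P[...,2]>60)&(P[...,2]<260)
    q=P[m]
    xs=q@[np.cos(yaw),np.sin(yaw),0]
    d=q[(xs>400)&(xs<435)&(q[:,2]>100)]; g=q[(xs>480)&(xs<555)]
    for nm,S,R in(("drum",d,70),("grip",g,11)):
        f=lambda p:np.hypot((S[:,0]*-np.sin(yaw)+S[:,1]*np.cos(yaw))-p[0],S[:,2]-p[1])-R
        s=least_squares(f,[-215,155 if R==70 else 212],loss='soft_l1',f_scale=1)
        print(n,nm,len(S),s.x,np.abs(f(s.x)).mean())
    print(np.percentile(xs[xs>470],[1,99]))
```

```text
scene0 drum 509 [-212.06144164  153.1916542 ] 1.4064635996198636
scene0 grip 196 [-215.21998599  224.18505533] 3.8716994355915264
[470.83085284 561.50097398]
side0 drum 1048 [-214.81218927  154.96254802] 0.6507100549907107
side0 grip 291 [-231.11469322  212.39672318] 0.5802702432146832
[470.68748847 554.39654568]
```

The drum and grip fits, mostly from the side depth, agree with the text. The axis has a yaw of 19.2° and a height of 155 mm. The drum's middle is near (462,-66), and the grip is at about +0.28 rad with its hold point near (573,-45,212). I'll turn the tool so its x lies along stand +x, which puts the wrist camera away from the drum, and raise it.

```bash
python3 -m handwheel '[[100,0,0,-12,0,0,0.125],[100,0,0,-12,0,0,0.125],[100,0,0,-12,0,0,0.125],[100,0,0,-12,0,0,0.125],[100,0,0,-12,0,0,0.125],[100,0,0,-12,0,0,0.125],[100,0,0,-12,0,0,0.125],[100,0,0,-6,0,0,0.125]]' 60
python3 -m handwheel '[[100,0,0,0,0,0,0.125],[100,0,0,0,0,0,0.125],[100,0,0,0,0,0,0.125],[100,0,0,0,0,0,0.125],[100,0,0,0,0,0,0.125],[100,0,0,0,0,0,0.125],[100,0,0,0,0,0,0.125],[100,0,0,0,0,0,0.125]]'
python3 -m handwheel '[[100,0,0,0,0,0,0.125],[100,0,0,0,0,0,0.125],[100,0,0,0,0,0,0.121],[100,0,0,0,0,0,0]]'
```

```text
time_s: 0.82
tcp_pos: [221.7, 476.1, 322.7]
eef_rot: [[-0.128, 0.992, 0.001], [0.992, 0.128, 0.001], [0.001, 0.001, -1.0]]
wrist_force: [-0.0, -0.4, -0.3]
opening: 85.6
time_s: 1.48
tcp_pos: [221.6, 475.9, 320.9]
eef_rot: [[0.765, 0.644, -0.0], [0.644, -0.765, -0.001], [-0.001, 0.0, -1.0]]
wrist_force: [-1.5, 0.5, 0.0]
opening: 85.4
time_s: 1.82
tcp_pos: [221.6, 475.9, 321.0]
eef_rot: [[0.946, 0.324, -0.0], [0.324, -0.946, -0.001], [-0.0, 0.0, -1.0]]
wrist_force: [-0.5, -0.9, 0.9]
opening: 85.4
```

```bash
python3 -m handwheel '[[100,10,38,0,0,0,-0.005],[100,10,38,0,0,0,0],[100,10,38,0,0,0,0],[100,10,38,0,0,0,0],[100,10,38,0,0,0,0],[100,10,38,0,0,0,0],[100,10,38,0,0,0,0],[100,10,38,0,0,0,0]]'
python3 -m handwheel '[[100,10,38,0,0,0,0],[100,10,38,0,0,0,0],[100,10,38,0,0,0,0],[100,10,38,0,0,0,0],[100,10,38,0,0,0,0],[100,10,38,0,0,0,0],[100,0,0,0,0,0,0],[100,0,0,0,0,0,0]]'
python3 - <<'E'
from cell import observe, eyes
import cv2,numpy as np
o=observe();c=eyes.capture("wrist");cv2.imwrite("pics/w1.png",c["image"][:,:,::-1]);np.savez("pics/w1.npz",tcp=o['tcp_pos'],rot=o['eef_rot'],**c);print(o['tcp_pos'],o['time_s'])
E
```

```text
time_s: 2.48
tcp_pos: [398.8, 214.1, 321.3]
eef_rot: [[0.941, 0.338, 0.0], [0.338, -0.941, 0.0], [0.0, -0.0, -1.0]]
wrist_force: [-0.1, 0.5, 0.2]
opening: 85.6
time_s: 3.15
tcp_pos: [531.2, 19.3, 320.2]
eef_rot: [[0.943, 0.334, -0.002], [0.334, -0.943, 0.0], [-0.002, -0.001, -1.0]]
wrist_force: [0.7, -0.2, -0.6]
opening: 85.6
[531.22707654  19.32798527 320.15972345] 3.15
```

View pics/w1.png

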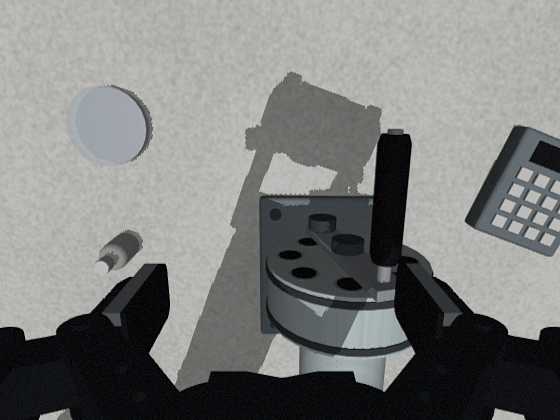

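The wrist view shows the black grip running from (395,133) to (384,265), with the drum at (350,290). The dish (110,125), bottle (120,250) and keypad (525,190) are all clear of it. Next I'll measure the grip from this view.

Run:
```python
from h import *
from scipy.optimize import least_squares
c=load("w1");d=c['depth'].astype(float);v,u=np.mgrid[:420,:560]
m=(c['image'].max(2)<45)&(u>360)&(u<415)&(v>128)&(v<262)&(d>0)
p=np.stack([(u[m]-c['cx'])/c['fx']*d[m],-(v[m]-c['cy'])/c['fy']*d[m],-d[m]],1)
T=c['hand_eye'];t=p@T[:3,:3].T+T[:3,3];w=t@c['rot'].T+c['tcp']
w=w[w[:,2]>170]
f=lambda q:np.hypot((w[:,0]-570)*-np.sin(q[0])+w[:,1]*np.cos(q[0])-q[1],w[:,2]-q[2])-11
s=least_squares(f,[.335,-230,212],loss='soft_l1',f_scale=1,x_scale=[.01,1,1])
a=s.x[0];print(len(w),np.degrees(a),s.x,abs(f(s.x)).mean())
e=np.array([np.cos(a),np.sin(a)]);al=(w[:,:2]-[570,0])@e;print(np.percentile(al,[1,99]))
for k in(466.5,526.5):pass
mid=np.percentile(al,[1,99]).mean();n=np.array([-e[1],e[0]])
tip=np.percentile(al,99)
P=np.array([570,0])+e*(tip-30)+n*s.x[1]
print('hold pt',P,s.x[2],'mid',np.array([570,0])+e*mid+n*s.x[1])
tgt=np.r_[P,s.x[2]-18.7]; print('tool shift',c['rot'].T@(tgt-c['tcp']))
```

```text
4116 18.64792960797251 [  0.32546777 -38.33253119 231.71263318] 2.6989028936277624
[-68.19416347  16.46699675]
hold pt [569.43436718 -40.64732689] 231.7126331792828 mid [557.751127   -44.59005496]
tool shift [ 16.21980035  69.38376936 107.0520654 ]
```

Run:
```python
from h import *
c=load("w1");d=c['depth'].astype(float)
T=c['hand_eye']
for v in (150,180,210,240):
    us=np.arange(368,418);dd=d[v,us]
    p=np.stack([(us-c['cx'])/c['fx']*dd,-(v-c['cy'])/c['fy']*dd,-dd],1)
    w=(p@T[:3,:3].T+T[:3,3])@c['rot'].T+c['tcp']
    k=w[:,2]>180; w=w[k]; yaw=np.radians(19.2); e=np.array([np.cos(yaw),np.sin(yaw)]);n=np.array([-e[1],e[0]])
    print(v,us[k].min(),us[k].max(),'y',(w[:,:2]@n).min().round(1),(w[:,:2]@n).max().round(1),'x',(w[:,:2]@e).mean().round(1),'z',w[:,2].max().round(1),w[[0,len(w)//2,-1],2].round(1))
```

```text
150 377 411 y -241.8 -220.6 x 545.4 z 225.9 [211.6 224.7 216.1]
180 375 408 y -241.5 -220.6 x 526.0 z 225.1 [212.4 225.1 216.6]
210 373 405 y -240.7 -220.5 x 505.7 z 224.6 [213.  222.2 218.6]
240 371 402 y -240.5 -220.6 x 484.5 z 224.7 [212.  223.6 218.8]
```

```bash
python3 -m handwheel '[[100,9,37,0,0,0,0],[100,9.1,37.7,0,0,0,0],[100,0,0,20,0,0,0],[100,0,0,20,0,0,0],[100,0,0,10,0,0,0],[100,0,0,0,0,0,0],[100,0,0,0,0,0,0],[100,0,0,0,0,0,0]]'
cat > o.py <<'E'
from cell import observe
import json
o=observe();open('log.jsonl','a').write(json.dumps({k:(v.tolist() if hasattr(v,'tolist') else v) for k,v in o.items()})+"\n")
E
for i in 1 2 3 4 5 6 7 8 9 10 11 12 13 14 15 16; do python3 -m handwheel '[[100,0,0,0,0,0,0]]' | grep wrist; python3 o.py; done
python3 - <<'E'
import json,numpy as np
L=[json.loads(l) for l in open('log.jsonl')]
F=np.array([l['wrist_force'] for l in L]);print(F.mean(0),F.std(0),L[-1]['time_s'],L[-1]['tcp_pos'],L[-1]['eef_rot'])
M=np.array([l['moment'] for l in L]);print(M.mean(0),M.std(0))
E
```

```text
time_s: 3.87
tcp_pos: [572.9, -42.7, 273.3]
eef_rot: [[0.942, 0.335, 0.003], [0.335, -0.942, -0.0], [0.003, 0.001, -1.0]]
wrist_force: [0.5, 0.2, -0.1]
opening: 85.3
wrist_force: [-0.3, -0.0, -0.2]
wrist_force: [0.0, 0.9, 0.3]
wrist_force: [0.1, 0.4, -0.5]
wrist_force: [-0.1, -0.3, 0.0]
wrist_force: [-0.5, 0.5, -0.4]
wrist_force: [0.1, -0.3, -0.2]
wrist_force: [-0.1, 0.0, 0.0]
wrist_force: [0.8, 0.5, -1.3]
wrist_force: [0.1, 0.3, 0.8]
wrist_force: [-0.4, -0.7, 0.5]
wrist_force: [-0.1, -0.3, -0.7]
wrist_force: [0.8, -0.4, -0.6]
wrist_force: [-0.9, 0.7, -0.1]
wrist_force: [0.2, 0.3, -0.4]
wrist_force: [0.4, 0.3, -0.2]
wrist_force: [1.1, -0.2, 0.9]
[ 0.07719892  0.09059601 -0.13674316] [0.4993608  0.43419071 0.55564075] 5.2 [572.7068480266649, -43.466860395158136, 271.2988620307743] [[0.9428173637400903, 0.33330979374425534, 4.93440594801462e-06], [0.3333097919545776, -0.9428173600207977, 9.072270701970721e-05], [3.489101035379375e-05, -8.389025764374836e-05, -0.9999999958725211]]
[-0.0122261   0.00136632  0.00956127] [0.02653318 0.03602307 0.03055897]
```

```bash
python3 -m handwheel '[[100,0.3,1.4,20,0,0,0],[100,0,0,20,0,0,0],[100,0,0,20,0,0,0],[100,0,0,17.5,0,0,0],[100,0,0,0,0,0,0],[100,0,0,0,0,0,0]]'
python3 -m handwheel '[[0,0,0,0,0,0,0],[0,0,0,0,0,0,0],[0,0,0,0,0,0,0],[0,0,0,0,0,0,0],[0,0,0,0,0,0,0],[0,0,0,0,0,0,0],[0,0,0,0,0,0,0],[0,0,0,0,0,0,0]]' 60
python3 -m handwheel '[[0,0,0,0,0,0,0],[0,0,0,0,0,0,0],[0,0,0,0,0,0,0],[0,0,0,0,0,0,0]]' 60
python3 - <<'E'
from cell import observe, eyes
import cv2,numpy as np
o=observe();c=eyes.capture("wrist");c2=eyes.capture("side")
cv2.imwrite("pics/w2.png",np.hstack([c["image"][60:,:400,::-1],c2["image"][60:,160:560,::-1]]));print(o)
E
```

```text
time_s: 5.7
tcp_pos: [573.1, -44.7, 193.3]
eef_rot: [[0.943, 0.333, -0.002], [0.333, -0.943, 0.0], [-0.002, -0.001, -1.0]]
wrist_force: [0.2, -0.3, 0.9]
opening: 85.3
time_s: 6.37
tcp_pos: [573.7, -44.7, 194.2]
eef_rot: [[0.943, 0.333, 0.001], [0.333, -0.943, -0.0], [0.001, 0.0, -1.0]]
wrist_force: [0.0, 0.4, 2.5]
opening: 20.0
time_s: 6.7
tcp_pos: [573.7, -44.7, 194.2]
eef_rot: [[0.943, 0.333, 0.001], [0.333, -0.943, -0.0], [0.001, 0.0, -1.0]]
wrist_force: [0.5, -0.6, 3.4]
opening: 20.3
{'time_s': 6.7, 'joints': array([-8.13500974e+00,  1.18422017e+01,  7.48260642e+01,  6.96951413e-03,
        9.32801315e+01,  6.23958816e+01]), 'dq': array([-0.0085506 , -0.09030065,  0.04056904, -0.07365002,  0.02632389,
       -0.03146097]), 'joint_torque': array([-1.30601018e-01, -4.19240570e+01, -3.36548495e+01, -7.02271471e-02,
        1.46349343e-01, -1.72548444e-02]), 'tcp_pos': array([573.67248445, -44.69387924, 194.20681503]), 'eef_rot': array([[ 9.42818602e-01,  3.33305053e-01,  9.08756735e-04],
       [ 3.33305196e-01, -9.42818989e-01, -7.22568520e-06],
       [ 8.54384749e-04,  3.09705853e-04, -9.99999587e-01]]), 'wrist_force': array([ 0.51191943, -0.61560683,  3.42762646]), 'moment': array([ 0.08270503, -0.09684986, -0.04384142]), 'opening': 20.340267624364}
```

View pics/w2.png

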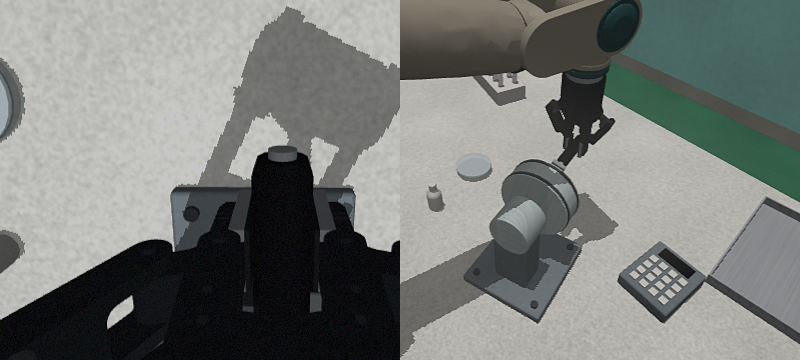

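The grip is held: it sits between the pads at about (280,230) in the left half, and the opening is 20.3 mm. I'll start turning slowly in the positive direction.

```bash
mv log.jsonl bias.jsonl
python3 -m handwheel '[[0,0,2.7,1.1,0,0,0],[0,0,2.7,1.1,0,0,0],[0,0,2.7,1.1,0,0,0],[0,0,2.7,1.2,0,0,0],[0,0,2.7,1.2,0,0,0]]'; python3 o.py
python3 -m handwheel '[[0,0,2.5,1.9,0,0,0],[0,0,2.5,1.9,0,0,0]]'; python3 o.py
python3 -m handwheel '[[0,0,2.5,1.9,0,0,0],[0,0,2.5,1.9,0,0,0],[0,0,2.5,1.9,0,0,0]]'; python3 o.py
python3 -m handwheel '[[0,0,1.9,2.5,0,0,0],[0,0,1.9,2.5,0,0,0]]'; python3 o.py
python3 -m handwheel '[[0,0,1.9,2.5,0,0,0],[0,0,1.9,2.5,0,0,0],[0,0,1.9,2.5,0,0,0]]'; python3 o.py
cat > an.py <<'E'
import json,numpy as np,sys
from scipy.optimize import least_squares
L=[json.loads(l) for l in open('log.jsonl')]
yaw=np.radians(19.2);e=np.array([np.cos(yaw),np.sin(yaw)]);n=np.array([-e[1],e[0]])
P=np.array([np.array(l['tcp_pos'])-18.7*np.array(l['eef_rot'])[:,2] for l in L]);F=np.array([l['wrist_force'] for l in L])-[.08,.09,-.14]
y=P[:,:2]@n;z=P[:,2];yc,zc=-214.5,155.
if len(L)>25:
    s=least_squares(lambda p:np.hypot(y-p[0],z-p[1])-p[2],[yc,zc,60]);yc,zc,R=s.x;print('circle',s.x,'rms',s.fun.std())
a=np.unwrap(np.arctan2(-(y-yc),z-zc)); r=np.hypot(y-yc,z-zc)
Fy=F[:,:2]@n
tau=-((y-yc)*F[:,2]-(z-zc)*Fy)/1000 # hand torque on rotor about +x
Fr=(Fy*(y-yc)+F[:,2]*(z-zc))/r
for i in range(len(L)):
    if i>=len(L)-int(sys.argv[1]): print(i,L[i]['time_s'],np.degrees(a[i]).round(1),r[i].round(1),'x',(P[i,:2]@e).round(1),'tau',tau[i].round(3),'Fr',Fr[i].round(1),'Fx',(F[i,:2]@e).round(1),'op',round(L[i]['opening'],1))
E
python3 an.py 5
```

```text
time_s: 7.22
tcp_pos: [578.1, -57.5, 188.3]
eef_rot: [[0.943, 0.333, 0.0], [0.333, -0.943, 0.0], [0.001, 0.0, -1.0]]
wrist_force: [0.7, 0.2, 3.8]
opening: 20.2
time_s: 7.38
tcp_pos: [579.9, -62.7, 184.6]
eef_rot: [[0.943, 0.333, 0.001], [0.333, -0.943, -0.001], [0.001, 0.001, -1.0]]
wrist_force: [0.9, -1.4, 5.4]
opening: 19.7
time_s: 7.63
tcp_pos: [582.2, -69.5, 178.3]
eef_rot: [[0.943, 0.333, 0.0], [0.333, -0.943, 0.0], [0.0, -0.0, -1.0]]
wrist_force: [0.9, 0.3, 2.3]
opening: 20.1
time_s: 7.8
tcp_pos: [583.6, -73.4, 173.5]
eef_rot: [[0.943, 0.333, 0.001], [0.333, -0.943, -0.001], [0.0, 0.001, -1.0]]
wrist_force: [2.8, -2.8, 4.0]
opening: 20.2
time_s: 8.05
tcp_pos: [585.3, -78.3, 165.6]
eef_rot: [[0.943, 0.333, -0.0], [0.333, -0.943, 0.0], [-0.0, -0.0, -1.0]]
wrist_force: [2.0, -0.4, 2.0]
opening: 19.9
0 7.2167 29.9 60.0 x 527.0 tau 0.116 Fr 3.5 Fx 0.6 op 20.2
1 7.3833 36.2 59.8 x 527.0 tau 0.114 Fr 5.5 Fx 0.2 op 19.7
2 7.6333 45.4 59.8 x 527.0 tau 0.102 Fr 1.8 Fx 0.8 op 20.1
3 7.8 51.5 59.7 x 527.0 tau 0.061 Fr 5.4 Fx 1.6 op 20.2
4 8.05 60.6 59.6 x 527.0 tau 0.082 Fr 2.0 Fx 1.7 op 19.9
```

The path follows the crank, with radius about 60 mm and forces under 6 N. I'll continue round.

```bash
(
python3 -m handwheel '[[0,0,1.2,2.9,0,0,0],[0,0,1.2,2.9,0,0,0]]'; python3 o.py
python3 -m handwheel '[[0,0,1.2,2.9,0,0,0],[0,0,1.2,2.9,0,0,0],[0,0,1.2,2.9,0,0,0]]'; python3 o.py
python3 -m handwheel '[[0,0,0.4,3.1,0,0,0],[0,0,0.4,3.1,0,0,0]]'; python3 o.py
python3 -m handwheel '[[0,0,0.4,3.1,0,0,0],[0,0,0.4,3.1,0,0,0],[0,0,0.4,3.1,0,0,0]]'; python3 o.py
python3 -m handwheel '[[0,0,-0.4,3.1,0,0,0],[0,0,-0.4,3.1,0,0,0]]'; python3 o.py
python3 -m handwheel '[[0,0,-0.4,3.1,0,0,0],[0,0,-0.4,3.1,0,0,0],[0,0,-0.4,3.1,0,0,0]]'; python3 o.py
python3 -m handwheel '[[0,0,-1.2,2.9,0,0,0],[0,0,-1.2,2.9,0,0,0]]'; python3 o.py
python3 -m handwheel '[[0,0,-1.2,2.9,0,0,0],[0,0,-1.2,2.9,0,0,0],[0,0,-1.2,2.9,0,0,0]]'; python3 o.py
) >/dev/null; python3 an.py 8
```

```text
5 8.2167 66.6 59.5 x 527.0 tau 0.049 Fr 3.8 Fx 1.6 op 19.9
6 8.4667 75.7 59.4 x 527.0 tau 0.065 Fr 1.7 Fx 0.8 op 20.1
7 8.6333 81.7 59.3 x 527.0 tau 0.136 Fr 3.5 Fx 1.0 op 20.1
8 8.8833 90.8 59.4 x 527.0 tau -0.001 Fr -0.5 Fx 0.4 op 20.2
9 9.05 96.7 59.2 x 527.0 tau 0.063 Fr 1.6 Fx 1.3 op 20.3
10 9.3 105.8 59.3 x 527.0 tau 0.046 Fr -3.7 Fx -0.8 op 20.6
11 9.4667 111.6 59.2 x 527.0 tau 0.04 Fr -0.3 Fx 0.8 op 20.0
12 9.7167 120.7 59.4 x 527.0 tau 0.041 Fr -6.6 Fx -2.1 op 19.9
```

```bash
(
python3 -m handwheel '[[0,0,-1.9,2.5,0,0,0],[0,0,-1.9,2.5,0,0,0]]'; python3 o.py
python3 -m handwheel '[[0,0,-1.9,2.5,0,0,0],[0,0,-1.9,2.5,0,0,0],[0,0,-1.9,2.5,0,0,0]]'; python3 o.py
python3 -m handwheel '[[0,0,-2.5,1.9,0,0,0],[0,0,-2.5,1.9,0,0,0]]'; python3 o.py
python3 -m handwheel '[[0,0,-2.5,1.9,0,0,0],[0,0,-2.5,1.9,0,0,0],[0,0,-2.5,1.9,0,0,0]]'; python3 o.py
python3 -m handwheel '[[0,0,-2.9,1.2,0,0,0],[0,0,-2.9,1.2,0,0,0]]'; python3 o.py
python3 -m handwheel '[[0,0,-2.9,1.2,0,0,0],[0,0,-2.9,1.2,0,0,0],[0,0,-2.9,1.2,0,0,0]]'; python3 o.py
python3 -m handwheel '[[0,0,-3.1,0.4,0,0,0],[0,0,-3.1,0.4,0,0,0]]'; python3 o.py
python3 -m handwheel '[[0,0,-3.1,0.4,0,0,0],[0,0,-3.1,0.4,0,0,0],[0,0,-3.1,0.4,0,0,0]]'; python3 o.py
) >/dev/null; python3 an.py 8
```

```text
13 9.8833 126.4 59.3 x 527.0 tau 0.06 Fr -4.3 Fx -1.2 op 20.2
14 10.1333 135.4 59.5 x 527.1 tau 0.107 Fr -10.5 Fx -2.7 op 20.3
15 10.3 141.1 59.4 x 527.0 tau 0.141 Fr -5.5 Fx -1.6 op 20.0
16 10.55 149.8 59.6 x 527.1 tau 0.2 Fr -10.0 Fx -4.2 op 20.2
17 10.7167 155.6 59.4 x 527.0 tau 0.108 Fr -3.4 Fx -1.3 op 20.1
18 10.9667 164.7 59.6 x 527.1 tau 0.14 Fr -10.2 Fx -1.9 op 20.0
19 11.1333 170.6 59.5 x 527.0 tau 0.235 Fr -3.5 Fx -0.8 op 20.0
20 11.3833 180.0 59.7 x 527.1 tau 0.241 Fr -7.5 Fx -0.3 op 20.0
```

```bash
(
python3 -m handwheel '[[0,0,-3.1,-0.4,0,0,0],[0,0,-3.1,-0.4,0,0,0]]'; python3 o.py
python3 -m handwheel '[[0,0,-3.1,-0.4,0,0,0],[0,0,-3.1,-0.4,0,0,0],[0,0,-3.1,-0.4,0,0,0]]'; python3 o.py
python3 -m handwheel '[[0,0,-2.9,-1.2,0,0,0],[0,0,-2.9,-1.2,0,0,0]]'; python3 o.py
python3 -m handwheel '[[0,0,-2.9,-1.2,0,0,0],[0,0,-2.9,-1.2,0,0,0],[0,0,-2.9,-1.2,0,0,0]]'; python3 o.py
python3 -m handwheel '[[0,0,-2.5,-1.9,0,0,0],[0,0,-2.5,-1.9,0,0,0]]'; python3 o.py
python3 -m handwheel '[[0,0,-2.5,-1.9,0,0,0],[0,0,-2.5,-1.9,0,0,0],[0,0,-2.5,-1.9,0,0,0]]'; python3 o.py
python3 -m handwheel '[[0,0,-1.9,-2.5,0,0,0],[0,0,-1.9,-2.5,0,0,0]]'; python3 o.py
python3 -m handwheel '[[0,0,-1.9,-2.5,0,0,0],[0,0,-1.9,-2.5,0,0,0],[0,0,-1.9,-2.5,0,0,0]]'; python3 o.py
) >/dev/null; python3 an.py 8
```

```text
circle [-213.87548996  155.28553524   59.9987853 ] rms 0.06766256747762141
21 11.55 185.5 59.9 x 527.0 tau 0.204 Fr -3.4 Fx 2.1 op 20.0
22 11.8 194.4 60.0 x 527.1 tau 0.264 Fr -6.1 Fx 1.1 op 20.5
23 11.9667 200.4 59.9 x 527.0 tau 0.283 Fr -1.6 Fx 2.9 op 20.3
24 12.2167 209.2 60.0 x 527.0 tau 0.268 Fr -6.3 Fx 3.2 op 20.0
25 12.3833 215.2 59.9 x 527.0 tau 0.321 Fr -2.0 Fx 5.8 op 20.4
26 12.6333 224.0 60.0 x 527.0 tau 0.319 Fr -5.3 Fx 5.2 op 20.3
27 12.8 230.0 60.0 x 527.0 tau 0.31 Fr -1.3 Fx 7.1 op 19.9
28 13.05 238.8 60.1 x 527.0 tau 0.325 Fr -4.5 Fx 7.2 op 20.0
```

```bash
(
python3 -m handwheel '[[0,0,-1.2,-2.9,0,0,0],[0,0,-1.2,-2.9,0,0,0]]'; python3 o.py
python3 -m handwheel '[[0,0,-1.2,-2.9,0,0,0],[0,0,-1.2,-2.9,0,0,0],[0,0,-1.2,-2.9,0,0,0]]'; python3 o.py
python3 -m handwheel '[[0,0,-0.4,-3.1,0,0,0],[0,0,-0.4,-3.1,0,0,0]]'; python3 o.py
python3 -m handwheel '[[0,0,-0.4,-3.1,0,0,0],[0,0,-0.4,-3.1,0,0,0],[0,0,-0.4,-3.1,0,0,0]]'; python3 o.py
python3 -m handwheel '[[0,0,0.4,-3.1,0,0,0],[0,0,0.4,-3.1,0,0,0]]'; python3 o.py
python3 -m handwheel '[[0,0,0.4,-3.1,0,0,0],[0,0,0.4,-3.1,0,0,0],[0,0,0.4,-3.1,0,0,0]]'; python3 o.py
python3 -m handwheel '[[0,0,1.2,-2.9,0,0,0],[0,0,1.2,-2.9,0,0,0]]'; python3 o.py
python3 -m handwheel '[[0,0,1.2,-2.9,0,0,0],[0,0,1.2,-2.9,0,0,0],[0,0,1.2,-2.9,0,0,0]]'; python3 o.py
) >/dev/null; python3 an.py 8
```

```text
circle [-213.83102676  155.32041655   60.0343198 ] rms 0.06816873871587581
29 13.2167 244.6 60.0 x 527.0 tau 0.393 Fr -2.0 Fx 8.7 op 20.2
30 13.4667 253.5 60.1 x 527.0 tau 0.429 Fr -4.8 Fx 8.2 op 20.0
31 13.6333 259.3 60.0 x 527.0 tau 0.325 Fr -1.1 Fx 8.9 op 20.0
32 13.8833 268.1 60.1 x 527.0 tau 0.415 Fr -4.1 Fx 8.8 op 20.3
33 14.05 273.8 60.0 x 527.0 tau 0.35 Fr -0.2 Fx 9.7 op 20.0
34 14.3 282.7 60.1 x 527.0 tau 0.469 Fr -3.9 Fx 9.3 op 20.1
35 14.4667 288.4 60.0 x 527.0 tau 0.432 Fr 0.4 Fx 8.9 op 20.1
36 14.7167 297.3 60.1 x 527.0 tau 0.355 Fr -1.8 Fx 8.6 op 20.0
```

```bash
(
python3 -m handwheel '[[0,0,1.9,-2.5,0,0,0],[0,0,1.9,-2.5,0,0,0]]'; python3 o.py
python3 -m handwheel '[[0,0,1.9,-2.5,0,0,0],[0,0,1.9,-2.5,0,0,0],[0,0,1.9,-2.5,0,0,0]]'; python3 o.py
python3 -m handwheel '[[0,0,2.5,-1.9,0,0,0],[0,0,2.5,-1.9,0,0,0]]'; python3 o.py
python3 -m handwheel '[[0,0,2.5,-1.9,0,0,0],[0,0,2.5,-1.9,0,0,0],[0,0,2.5,-1.9,0,0,0]]'; python3 o.py
python3 -m handwheel '[[0,0,2.9,-1.2,0,0,0],[0,0,2.9,-1.2,0,0,0]]'; python3 o.py
python3 -m handwheel '[[0,0,2.9,-1.2,0,0,0],[0,0,2.9,-1.2,0,0,0],[0,0,2.9,-1.2,0,0,0]]'; python3 o.py
python3 -m handwheel '[[0,0,3.1,-0.4,0,0,0],[0,0,3.1,-0.4,0,0,0]]'; python3 o.py
python3 -m handwheel '[[0,0,3.1,-0.4,0,0,0],[0,0,3.1,-0.4,0,0,0],[0,0,3.1,-0.4,0,0,0]]'; python3 o.py
python3 -m handwheel '[[0,0,3.1,0.4,0,0,0],[0,0,3.1,0.4,0,0,0]]'; python3 o.py
python3 -m handwheel '[[0,0,3.1,0.4,0,0,0],[0,0,3.1,0.4,0,0,0],[0,0,3.1,0.4,0,0,0]]'; python3 o.py
python3 -m handwheel '[[0,0,2.9,1.2,0,0,0],[0,0,2.9,1.2,0,0,0]]'; python3 o.py
python3 -m handwheel '[[0,0,2.9,1.2,0,0,0],[0,0,2.9,1.2,0,0,0],[0,0,2.9,1.2,0,0,0]]'; python3 o.py
) >/dev/null; python3 an.py 12
```

```text
circle [-213.83896454  155.28358116   60.0141072 ] rms 0.07227198761218394
37 14.8833 303.1 60.0 x 527.0 tau 0.335 Fr 4.0 Fx 7.5 op 20.5
38 15.1333 312.2 60.1 x 527.0 tau 0.33 Fr 1.6 Fx 6.6 op 20.3
39 15.3 318.2 60.0 x 527.0 tau 0.332 Fr 5.8 Fx 4.9 op 20.4
40 15.55 327.5 60.0 x 527.0 tau 0.339 Fr 4.3 Fx 4.3 op 20.2
41 15.7167 333.7 59.9 x 527.1 tau 0.313 Fr 9.0 Fx 2.0 op 20.5
42 15.9667 343.1 60.0 x 527.0 tau 0.289 Fr 5.0 Fx 2.6 op 20.0
43 16.1333 349.4 59.9 x 527.0 tau 0.225 Fr 8.9 Fx -1.0 op 20.5
44 16.3833 358.8 60.1 x 527.0 tau 0.218 Fr 5.9 Fx 0.8 op 20.3
45 16.55 365.1 59.9 x 527.1 tau 0.282 Fr 8.9 Fx -1.1 op 19.9
46 16.8 374.4 60.0 x 527.0 tau 0.184 Fr 5.4 Fx -0.4 op 20.1
47 16.9667 380.6 59.9 x 527.1 tau 0.209 Fr 9.4 Fx -1.5 op 20.5
48 17.2167 389.9 60.0 x 527.0 tau 0.086 Fr 4.6 Fx 0.4 op 20.3
```

```bash
cat >> an.py <<'E'
if len(L)>25:
    w=np.sign(np.gradient(a)); 
    A=np.stack([w,-np.sin(a),-np.cos(a)],1)
    for nm,k in(("all",w!=0),("fwd",w>0),("rev",w<0)):
        if k.sum()<12: continue
        x,*_=np.linalg.lstsq(A[k],tau[k],rcond=None);res=(tau[k]-A[k]@x)
        K=np.hypot(x[1],x[2]);s=np.arctan2(x[2],x[1]);sd=res.std()*np.sqrt(2/k.sum())/K
        print(nm,'drag',x[0].round(3),'K',K.round(3),'s deg',np.degrees(s).round(1),'+-',np.degrees(sd).round(1),'target angle',((180-np.degrees(s))%360).round(1),'res',res.std().round(3))
E
python3 an.py 0
(
python3 -m handwheel '[[0,0,-2.9,-1.2,0,0,0],[0,0,-2.9,-1.2,0,0,0]]'
python3 -m handwheel '[[0,0,-2.9,-1.2,0,0,0],[0,0,-2.9,-1.2,0,0,0],[0,0,-2.9,-1.2,0,0,0]]'; python3 o.py
python3 -m handwheel '[[0,0,-3.1,-0.4,0,0,0],[0,0,-3.1,-0.4,0,0,0]]'; python3 o.py
python3 -m handwheel '[[0,0,-3.1,-0.4,0,0,0],[0,0,-3.1,-0.4,0,0,0],[0,0,-3.1,-0.4,0,0,0]]'; python3 o.py
python3 -m handwheel '[[0,0,-3.1,0.4,0,0,0],[0,0,-3.1,0.4,0,0,0]]'; python3 o.py
python3 -m handwheel '[[0,0,-3.1,0.4,0,0,0],[0,0,-3.1,0.4,0,0,0],[0,0,-3.1,0.4,0,0,0]]'; python3 o.py
python3 -m handwheel '[[0,0,-2.9,1.2,0,0,0],[0,0,-2.9,1.2,0,0,0]]'; python3 o.py
python3 -m handwheel '[[0,0,-2.9,1.2,0,0,0],[0,0,-2.9,1.2,0,0,0],[0,0,-2.9,1.2,0,0,0]]'; python3 o.py
python3 -m handwheel '[[0,0,-2.5,1.9,0,0,0],[0,0,-2.5,1.9,0,0,0]]'; python3 o.py
python3 -m handwheel '[[0,0,-2.5,1.9,0,0,0],[0,0,-2.5,1.9,0,0,0],[0,0,-2.5,1.9,0,0,0]]'; python3 o.py
python3 -m handwheel '[[0,0,-1.9,2.5,0,0,0],[0,0,-1.9,2.5,0,0,0]]'; python3 o.py
python3 -m handwheel '[[0,0,-1.9,2.5,0,0,0],[0,0,-1.9,2.5,0,0,0],[0,0,-1.9,2.5,0,0,0]]'; python3 o.py
python3 -m handwheel '[[0,0,-1.2,2.9,0,0,0],[0,0,-1.2,2.9,0,0,0]]'; python3 o.py
python3 -m handwheel '[[0,0,-1.2,2.9,0,0,0],[0,0,-1.2,2.9,0,0,0],[0,0,-1.2,2.9,0,0,0]]'; python3 o.py
python3 -m handwheel '[[0,0,-0.4,3.1,0,0,0],[0,0,-0.4,3.1,0,0,0]]'; python3 o.py
python3 -m handwheel '[[0,0,-0.4,3.1,0,0,0],[0,0,-0.4,3.1,0,0,0],[0,0,-0.4,3.1,0,0,0]]'; python3 o.py
) >/dev/null; python3 an.py 15
```

```text
circle [-213.83896454  155.28358116   60.0141072 ] rms 0.07227198761218394
all drag 0.222 K 0.169 s deg -1.9 +- 2.4 target angle 181.9 res 0.036
fwd drag 0.222 K 0.169 s deg -1.9 +- 2.4 target angle 181.9 res 0.036
circle [-213.8428631   155.28396539   60.01331617] rms 0.07070532831522404
49 17.6333 375.7 60.1 x 527.0 tau -0.278 Fr 3.2 Fx 1.8 op 20.3
50 17.8 369.7 60.0 x 527.0 tau -0.252 Fr 6.8 Fx 0.8 op 20.4
51 18.05 360.3 60.1 x 527.0 tau -0.2 Fr 3.9 Fx 1.9 op 20.3
52 18.2167 354.2 60.0 x 527.1 tau -0.209 Fr 8.4 Fx 0.9 op 20.0
53 18.4667 344.9 60.1 x 527.0 tau -0.146 Fr 3.9 Fx 2.2 op 20.2
54 18.6333 338.7 60.0 x 527.1 tau -0.15 Fr 7.3 Fx 1.4 op 20.4
55 18.8833 329.4 60.1 x 527.0 tau -0.102 Fr 3.1 Fx 3.2 op 20.1
56 19.05 323.3 59.9 x 527.0 tau -0.12 Fr 8.3 Fx 2.8 op 20.0
57 19.3 314.2 60.1 x 527.0 tau -0.141 Fr 3.2 Fx 6.9 op 19.8
58 19.4667 308.0 59.9 x 527.0 tau -0.013 Fr 6.5 Fx 4.3 op 20.1
59 19.7167 298.9 60.1 x 527.0 tau -0.103 Fr 1.6 Fx 6.3 op 20.2
60 19.8833 292.8 59.9 x 527.0 tau -0.008 Fr 4.3 Fx 6.0 op 20.3
61 20.1333 283.8 60.1 x 527.0 tau -0.047 Fr 0.4 Fx 8.3 op 20.4
62 20.3 277.7 60.0 x 527.0 tau -0.046 Fr 2.9 Fx 6.9 op 20.4
63 20.55 268.8 60.0 x 527.0 tau -0.009 Fr -2.0 Fx 7.4 op 20.1
all drag 0.216 K 0.165 s deg -6.1 +- 3.5 target angle 186.1 res 0.057
fwd drag 0.223 K 0.168 s deg -2.6 +- 2.4 target angle 182.6 res 0.035
rev drag -0.066 K 0.232 s deg 100.5 +- 6.6 target angle 79.5 res 0.075
```

```bash
(
python3 -m handwheel '[[0,0,0.4,3.1,0,0,0],[0,0,0.4,3.1,0,0,0]]'; python3 o.py
python3 -m handwheel '[[0,0,0.4,3.1,0,0,0],[0,0,0.4,3.1,0,0,0],[0,0,0.4,3.1,0,0,0]]'; python3 o.py
python3 -m handwheel '[[0,0,1.2,2.9,0,0,0],[0,0,1.2,2.9,0,0,0]]'; python3 o.py
python3 -m handwheel '[[0,0,1.2,2.9,0,0,0],[0,0,1.2,2.9,0,0,0],[0,0,1.2,2.9,0,0,0]]'; python3 o.py
python3 -m handwheel '[[0,0,1.9,2.5,0,0,0],[0,0,1.9,2.5,0,0,0]]'; python3 o.py
python3 -m handwheel '[[0,0,1.9,2.5,0,0,0],[0,0,1.9,2.5,0,0,0],[0,0,1.9,2.5,0,0,0]]'; python3 o.py
python3 -m handwheel '[[0,0,2.5,1.9,0,0,0],[0,0,2.5,1.9,0,0,0]]'; python3 o.py
python3 -m handwheel '[[0,0,2.5,1.9,0,0,0],[0,0,2.5,1.9,0,0,0],[0,0,2.5,1.9,0,0,0]]'; python3 o.py
python3 -m handwheel '[[0,0,2.9,1.2,0,0,0],[0,0,2.9,1.2,0,0,0]]'; python3 o.py
python3 -m handwheel '[[0,0,2.9,1.2,0,0,0],[0,0,2.9,1.2,0,0,0],[0,0,2.9,1.2,0,0,0]]'; python3 o.py
python3 -m handwheel '[[0,0,3.1,0.4,0,0,0],[0,0,3.1,0.4,0,0,0]]'; python3 o.py
python3 -m handwheel '[[0,0,3.1,0.4,0,0,0],[0,0,3.1,0.4,0,0,0],[0,0,3.1,0.4,0,0,0]]'; python3 o.py
) >/dev/null; python3 an.py 12
```

```text
circle [-213.84792122  155.28679848   60.01117189] rms 0.06911685113675314
64 20.7167 262.9 60.0 x 527.0 tau -0.062 Fr 1.6 Fx 8.4 op 20.1
65 20.9667 254.0 60.1 x 527.0 tau -0.041 Fr -3.2 Fx 6.4 op 20.3
66 21.1333 248.1 59.9 x 527.0 tau -0.057 Fr -0.7 Fx 7.6 op 20.1
67 21.3833 239.1 60.0 x 527.0 tau -0.091 Fr -4.7 Fx 5.8 op 20.4
68 21.55 233.2 59.9 x 527.0 tau -0.09 Fr -0.9 Fx 6.3 op 19.6
69 21.8 224.2 60.0 x 527.0 tau -0.102 Fr -5.6 Fx 3.1 op 20.0
70 21.9667 218.4 59.9 x 527.0 tau -0.148 Fr -1.8 Fx 4.7 op 19.9
71 22.2167 209.4 60.0 x 527.0 tau -0.176 Fr -6.6 Fx 3.8 op 20.2
72 22.3833 203.6 59.9 x 527.0 tau -0.183 Fr -2.5 Fx 5.4 op 20.1
73 22.6333 194.6 60.1 x 527.0 tau -0.223 Fr -7.9 Fx 2.0 op 20.0
74 22.8 188.9 60.0 x 527.0 tau -0.15 Fr -4.9 Fx 4.7 op 20.5
75 23.05 180.2 60.1 x 527.0 tau -0.21 Fr -9.6 Fx 1.2 op 20.1
all drag 0.215 K 0.165 s deg -6.0 +- 3.0 target angle 186.0 res 0.053
fwd drag 0.223 K 0.168 s deg -2.6 +- 2.4 target angle 182.6 res 0.035
rev drag 0.174 K 0.11 s deg -10.9 +- 9.7 target angle 190.9 res 0.07
```

```bash
(
python3 -m handwheel '[[0,0,3.1,-0.4,0,0,0],[0,0,3.1,-0.4,0,0,0]]'; python3 o.py
python3 -m handwheel '[[0,0,3.1,-0.4,0,0,0],[0,0,3.1,-0.4,0,0,0],[0,0,3.1,-0.4,0,0,0]]'; python3 o.py
python3 -m handwheel '[[0,0,2.9,-1.2,0,0,0],[0,0,2.9,-1.2,0,0,0]]'; python3 o.py
python3 -m handwheel '[[0,0,2.9,-1.2,0,0,0],[0,0,2.9,-1.2,0,0,0],[0,0,2.9,-1.2,0,0,0]]'; python3 o.py
python3 -m handwheel '[[0,0,2.5,-1.9,0,0,0],[0,0,2.5,-1.9,0,0,0]]'; python3 o.py
python3 -m handwheel '[[0,0,2.5,-1.9,0,0,0],[0,0,2.5,-1.9,0,0,0],[0,0,2.5,-1.9,0,0,0]]'; python3 o.py
python3 -m handwheel '[[0,0,1.9,-2.5,0,0,0],[0,0,1.9,-2.5,0,0,0]]'; python3 o.py
python3 -m handwheel '[[0,0,1.9,-2.5,0,0,0],[0,0,1.9,-2.5,0,0,0],[0,0,1.9,-2.5,0,0,0]]'; python3 o.py
python3 -m handwheel '[[0,0,1.2,-2.9,0,0,0],[0,0,1.2,-2.9,0,0,0]]'; python3 o.py
python3 -m handwheel '[[0,0,1.2,-2.9,0,0,0],[0,0,1.2,-2.9,0,0,0],[0,0,1.2,-2.9,0,0,0]]'; python3 o.py
python3 -m handwheel '[[0,0,0.4,-3.1,0,0,0],[0,0,0.4,-3.1,0,0,0]]'; python3 o.py
python3 -m handwheel '[[0,0,0.4,-3.1,0,0,0],[0,0,0.4,-3.1,0,0,0],[0,0,0.4,-3.1,0,0,0]]'; python3 o.py
) >/dev/null; python3 an.py 12
```

```text
circle [-213.83989812  155.28373775   60.00820681] rms 0.07254581489200006
76 23.2167 174.6 60.0 x 527.0 tau -0.265 Fr -5.6 Fx 4.1 op 20.0
77 23.4667 165.9 60.1 x 527.0 tau -0.26 Fr -10.4 Fx 1.4 op 20.2
78 23.6333 160.3 60.0 x 527.0 tau -0.27 Fr -5.4 Fx 4.8 op 20.5
79 23.8833 151.8 60.1 x 527.0 tau -0.389 Fr -10.3 Fx 3.1 op 20.2
80 24.05 146.1 60.0 x 526.9 tau -0.399 Fr -3.9 Fx 4.4 op 20.4
81 24.3 137.6 60.1 x 526.9 tau -0.368 Fr -8.4 Fx 4.7 op 19.9
82 24.4667 131.8 59.9 x 526.9 tau -0.377 Fr -1.4 Fx 6.4 op 20.1
83 24.7167 123.1 60.0 x 526.9 tau -0.362 Fr -3.6 Fx 7.3 op 20.1
84 24.8833 117.1 59.9 x 526.9 tau -0.363 Fr 1.5 Fx 8.8 op 20.0
85 25.1333 108.1 60.0 x 526.9 tau -0.345 Fr -0.5 Fx 7.8 op 20.1
86 25.3 102.1 59.8 x 526.9 tau -0.383 Fr 3.9 Fx 10.1 op 20.5
87 25.55 93.0 59.9 x 526.9 tau -0.342 Fr 1.3 Fx 8.8 op 20.1
all drag 0.217 K 0.166 s deg -7.0 +- 2.7 target angle 187.0 res 0.052
fwd drag 0.223 K 0.168 s deg -2.6 +- 2.4 target angle 182.6 res 0.035
rev drag 0.205 K 0.159 s deg -14.0 +- 5.2 target angle 194.0 res 0.064
```

```bash
sed -i 's/w=np.sign(np.gradient(a))/w=np.sign(np.diff(a,prepend=a[0]-1))/' an.py; (
python3 -m handwheel '[[0,0,-0.4,-3.1,0,0,0],[0,0,-0.4,-3.1,0,0,0]]'; python3 o.py
python3 -m handwheel '[[0,0,-0.4,-3.1,0,0,0],[0,0,-0.4,-3.1,0,0,0],[0,0,-0.4,-3.1,0,0,0]]'; python3 o.py
python3 -m handwheel '[[0,0,-1.2,-2.9,0,0,0],[0,0,-1.2,-2.9,0,0,0]]'; python3 o.py
python3 -m handwheel '[[0,0,-1.2,-2.9,0,0,0],[0,0,-1.2,-2.9,0,0,0],[0,0,-1.2,-2.9,0,0,0]]'; python3 o.py
python3 -m handwheel '[[0,0,-1.9,-2.5,0,0,0],[0,0,-1.9,-2.5,0,0,0]]'; python3 o.py
python3 -m handwheel '[[0,0,-1.9,-2.5,0,0,0],[0,0,-1.9,-2.5,0,0,0],[0,0,-1.9,-2.5,0,0,0]]'; python3 o.py
python3 -m handwheel '[[0,0,-2.5,-1.9,0,0,0],[0,0,-2.5,-1.9,0,0,0]]'; python3 o.py
python3 -m handwheel '[[0,0,-2.5,-1.9,0,0,0],[0,0,-2.5,-1.9,0,0,0],[0,0,-2.5,-1.9,0,0,0]]'; python3 o.py
python3 -m handwheel '[[0,0,-2.9,-1.2,0,0,0],[0,0,-2.9,-1.2,0,0,0]]'; python3 o.py
python3 -m handwheel '[[0,0,-2.9,-1.2,0,0,0],[0,0,-2.9,-1.2,0,0,0],[0,0,-2.9,-1.2,0,0,0]]'; python3 o.py
python3 -m handwheel '[[0,0,-3.1,-0.4,0,0,0],[0,0,-3.1,-0.4,0,0,0]]'; python3 o.py
python3 -m handwheel '[[0,0,-3.1,-0.4,0,0,0],[0,0,-3.1,-0.4,0,0,0],[0,0,-3.1,-0.4,0,0,0]]'; python3 o.py
) >/dev/null; python3 an.py 12
```

```text
circle [-213.83338555  155.28400126   60.00557926] rms 0.07295779528559132
88 25.7167 86.8 59.9 x 526.9 tau -0.415 Fr 4.8 Fx 9.1 op 20.2
89 25.9667 77.7 60.0 x 526.9 tau -0.37 Fr 2.5 Fx 9.1 op 20.2
90 26.1333 71.6 59.9 x 526.9 tau -0.382 Fr 5.8 Fx 8.2 op 20.0
91 26.3833 62.4 60.0 x 526.9 tau -0.424 Fr 3.2 Fx 7.4 op 20.2
92 26.55 56.3 60.0 x 526.9 tau -0.388 Fr 6.1 Fx 6.6 op 20.2
93 26.8 47.1 60.1 x 526.9 tau -0.325 Fr 3.1 Fx 6.8 op 20.0
94 26.9667 41.1 60.0 x 527.0 tau -0.274 Fr 6.7 Fx 5.9 op 19.8
95 27.2167 31.8 60.1 x 527.0 tau -0.289 Fr 3.7 Fx 6.5 op 20.3
96 27.3833 25.8 60.0 x 527.0 tau -0.313 Fr 6.9 Fx 5.4 op 19.9
97 27.6333 16.4 60.1 x 527.0 tau -0.269 Fr 4.7 Fx 5.9 op 19.8
98 27.8 10.5 60.0 x 527.0 tau -0.268 Fr 8.4 Fx 4.8 op 19.8
99 28.05 1.2 60.1 x 527.0 tau -0.226 Fr 4.0 Fx 4.4 op 20.1
all drag 0.222 K 0.173 s deg -3.3 +- 1.6 target angle 183.3 res 0.034
fwd drag 0.222 K 0.169 s deg -1.9 +- 2.4 target angle 181.9 res 0.036
rev drag 0.223 K 0.176 s deg -4.5 +- 2.0 target angle 184.5 res 0.031
```

```bash
(
python3 -m handwheel '[[0,0,-3.1,0.4,0,0,0],[0,0,-3.1,0.4,0,0,0]]'; python3 o.py
python3 -m handwheel '[[0,0,-3.1,0.4,0,0,0],[0,0,-3.1,0.4,0,0,0],[0,0,-3.1,0.4,0,0,0]]'; python3 o.py
python3 -m handwheel '[[0,0,-2.9,1.2,0,0,0],[0,0,-2.9,1.2,0,0,0]]'; python3 o.py
python3 -m handwheel '[[0,0,-2.9,1.2,0,0,0],[0,0,-2.9,1.2,0,0,0],[0,0,-2.9,1.2,0,0,0]]'; python3 o.py
python3 -m handwheel '[[0,0,-2.5,1.9,0,0,0],[0,0,-2.5,1.9,0,0,0]]'; python3 o.py
python3 -m handwheel '[[0,0,-2.5,1.9,0,0,0],[0,0,-2.5,1.9,0,0,0],[0,0,-2.5,1.9,0,0,0]]'; python3 o.py
python3 -m handwheel '[[0,0,-1.9,2.5,0,0,0],[0,0,-1.9,2.5,0,0,0]]'; python3 o.py
python3 -m handwheel '[[0,0,-1.9,2.5,0,0,0],[0,0,-1.9,2.5,0,0,0],[0,0,-1.9,2.5,0,0,0]]'; python3 o.py
python3 -m handwheel '[[0,0,-1.2,2.9,0,0,0],[0,0,-1.2,2.9,0,0,0]]'; python3 o.py
python3 -m handwheel '[[0,0,-1.2,2.9,0,0,0],[0,0,-1.2,2.9,0,0,0],[0,0,-1.2,2.9,0,0,0]]'; python3 o.py
python3 -m handwheel '[[0,0,-0.4,3.1,0,0,0],[0,0,-0.4,3.1,0,0,0]]'; python3 o.py
python3 -m handwheel '[[0,0,-0.4,3.1,0,0,0],[0,0,-0.4,3.1,0,0,0],[0,0,-0.4,3.1,0,0,0]]'; python3 o.py
python3 -m handwheel '[[0,0,0.4,3.1,0,0,0],[0,0,0.4,3.1,0,0,0]]'; python3 o.py
python3 -m handwheel '[[0,0,0.4,3.1,0,0,0],[0,0,0.4,3.1,0,0,0],[0,0,0.4,3.1,0,0,0]]'; python3 o.py
python3 -m handwheel '[[0,0,1.2,2.9,0,0,0],[0,0,1.2,2.9,0,0,0]]'; python3 o.py
python3 -m handwheel '[[0,0,1.2,2.9,0,0,0],[0,0,1.2,2.9,0,0,0],[0,0,1.2,2.9,0,0,0]]'; python3 o.py
python3 -m handwheel '[[0,0,1.9,2.5,0,0,0],[0,0,1.9,2.5,0,0,0]]'; python3 o.py
python3 -m handwheel '[[0,0,1.9,2.5,0,0,0],[0,0,1.9,2.5,0,0,0],[0,0,1.9,2.5,0,0,0]]'; python3 o.py
python3 -m handwheel '[[0,0,2.5,1.9,0,0,0],[0,0,2.5,1.9,0,0,0]]'; python3 o.py
python3 -m handwheel '[[0,0,2.5,1.9,0,0,0],[0,0,2.5,1.9,0,0,0],[0,0,2.5,1.9,0,0,0]]'; python3 o.py
python3 -m handwheel '[[0,0,2.9,1.2,0,0,0],[0,0,2.9,1.2,0,0,0]]'; python3 o.py
python3 -m handwheel '[[0,0,2.9,1.2,0,0,0],[0,0,2.9,1.2,0,0,0],[0,0,2.9,1.2,0,0,0]]'; python3 o.py
) >/dev/null; python3 an.py 22
```

```text
circle [-213.84460182  155.28301813   59.9981287 ] rms 0.0725111003744019
100 28.2167 -4.9 59.9 x 527.0 tau -0.183 Fr 8.6 Fx 3.0 op 20.5
101 28.4667 -14.3 60.0 x 527.0 tau -0.178 Fr 5.4 Fx 4.8 op 20.2
102 28.6333 -20.5 59.9 x 527.0 tau -0.173 Fr 8.7 Fx 3.1 op 20.1
103 28.8833 -29.9 60.0 x 527.0 tau -0.082 Fr 5.7 Fx 5.3 op 20.1
104 29.05 -36.1 59.9 x 527.0 tau -0.146 Fr 8.3 Fx 4.4 op 19.9
105 29.3 -45.5 60.1 x 527.0 tau -0.105 Fr 3.8 Fx 5.9 op 20.2
106 29.4667 -51.8 59.9 x 527.0 tau -0.053 Fr 8.2 Fx 5.5 op 20.1
107 29.7167 -60.9 60.0 x 527.0 tau -0.108 Fr 1.9 Fx 6.8 op 20.0
108 29.8833 -67.2 59.9 x 527.0 tau -0.082 Fr 5.1 Fx 6.2 op 20.0
109 30.1333 -76.2 60.0 x 527.0 tau -0.083 Fr 0.5 Fx 7.7 op 20.4
110 30.3 -82.3 59.9 x 527.0 tau -0.042 Fr 3.2 Fx 8.3 op 20.4
111 30.55 -91.2 60.0 x 527.0 tau -0.033 Fr -0.1 Fx 8.8 op 20.3
112 30.7167 -97.2 59.9 x 527.0 tau -0.083 Fr 1.9 Fx 8.6 op 20.4
113 30.9667 -106.0 60.0 x 527.0 tau -0.054 Fr -1.2 Fx 7.8 op 20.1
114 31.1333 -112.0 59.9 x 527.0 tau -0.114 Fr 0.7 Fx 8.0 op 20.2
115 31.3833 -121.0 60.0 x 527.0 tau -0.086 Fr -3.4 Fx 7.0 op 20.5
116 31.55 -126.9 59.9 x 527.0 tau -0.083 Fr -1.4 Fx 7.3 op 20.1
117 31.8 -135.9 60.0 x 527.0 tau -0.167 Fr -4.7 Fx 4.6 op 20.0
118 31.9667 -141.7 59.9 x 527.0 tau -0.14 Fr -2.3 Fx 6.8 op 20.2
119 32.2167 -150.7 60.0 x 527.0 tau -0.134 Fr -6.7 Fx 3.1 op 20.3
120 32.3833 -156.5 59.9 x 527.0 tau -0.137 Fr -1.9 Fx 4.3 op 20.0
121 32.6333 -165.4 60.0 x 527.0 tau -0.196 Fr -7.6 Fx 3.0 op 20.2
all drag 0.223 K 0.17 s deg -3.5 +- 1.4 target angle 183.5 res 0.032
fwd drag 0.222 K 0.169 s deg -1.9 +- 2.4 target angle 181.9 res 0.036
rev drag 0.225 K 0.172 s deg -4.5 +- 1.6 target angle 184.5 res 0.03
```

```bash
python3 -m handwheel '[[0,0,2.9,0.6,0,0,0],[0,0,2.9,0.5,0,0,0],[0,0,2.9,0.4,0,0,0],[0,0,2.8,0.3,0,0,0]]'>/dev/null; python3 o.py
python3 -m handwheel '[[0,0,0,0,0,0,0],[0,0,0,0,0,0,0],[0,0,0,0,0,0,0],[0,0,0,0,0,0,0],[0,0,0,0,0,0,0],[0,0,0,0,0,0,0]]'; cp log.jsonl log_turn.jsonl; python3 o.py; python3 an.py 2
```

```text
time_s: 33.47
tcp_pos: [566.9, -25.2, 76.7]
eef_rot: [[0.943, 0.333, 0.001], [0.333, -0.943, 0.0], [0.001, -0.0, -1.0]]
wrist_force: [4.1, 0.6, 6.6]
opening: 20.6
circle [-213.84464489  155.28236822   59.99846982] rms 0.07208334919635455
122 32.9667 -176.2 60.0 x 527.0 tau -0.297 Fr -7.7 Fx 2.3 op 20.1
123 33.4667 -176.6 60.0 x 527.0 tau 0.025 Fr -6.8 Fx 4.0 op 20.6
all drag 0.222 K 0.17 s deg -2.6 +- 1.7 target angle 182.6 res 0.04
fwd drag 0.222 K 0.169 s deg -1.9 +- 2.4 target angle 181.9 res 0.036
rev drag 0.222 K 0.171 s deg -3.0 +- 2.3 target angle 183.0 res 0.042
```

The rotor is at rest at -176.6° (183.4°), and the fit puts the target at about 183.5°. One last look before I hand it in.

Run:
```python
from cell import observe, eyes
import cv2,numpy as np
c=eyes.capture("scene");c2=eyes.capture("side");o=observe()
cv2.imwrite("pics/end.png",np.hstack([c["image"][60:,100:500,::-1],c2["image"][60:,160:560,::-1]]));print(o['tcp_pos'],o['dq'].round(2),o['wrist_force'],o['opening'],o['time_s'])
```

```text
[566.87014529 -25.26545019  76.70535474] [-0.    0.03  0.13  0.06 -0.06  0.08] [4.67774235 0.64228572 6.07118053] 20.022856637035964 33.5667
```

View pics/end.png

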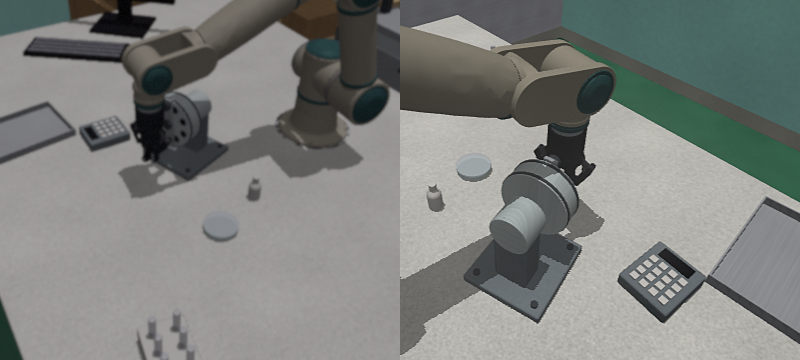

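The pictures show the gripper holding the crank at the bottom, around (150,145) in the left half. The keypad, dish and dropper bottle have not moved, so I'm handing the job in.

```bash
python3 -c "
from cell import ticket; print(ticket.close_job())"
```

```text
the job is handed in; nothing more can be done
None
```

The heavy side is now at the bottom as near as I could feel it, with the rotor at rest and the gripper still holding the crank's black grip. I handed the job in at about 33.6 s of the 72 s allowed; it reports no verdict.

- **Turning:** I gripped the crank with 60 N and turned it slowly, at about 0.6 rad/s. It went just over one whole turn forward and then about 1.6 turns back, with the force read about every 7.5°.
- **Where it is heavy:** The fit gave a drag of 0.222 N m, matching the stated 0.22. The heavy side is within about 4° of the crank's own direction, which puts the resting angle at 183.5° ± 1.4°. Forward alone gave 181.9° and backward alone gave 184.5°.
- **Last checks:** The rotor stands at 183.4° (−176.6°), the arm is still, the grip opening is about 20 mm and the wrist force is about 8 N. The pictures show the keypad, dish and bottle where they were.
- **What disagreed:**
  - The fitted pull was 0.17 N m, slightly under the stated 0.18 to 0.21. The force sensor's zero is only known to about 0.1 N, which may shift the angle by about 2°.
  - The first automatic fit of the grip in the wrist view, and the scene camera's fit, were poor. I used the side view and the wrist depth profile instead, and those agreed.
  - Re-running the fit with the final two readings (slowing and stopped) included gave 182.6°. I left the rotor at the angle from the steady turning data.

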